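Find the full gas cartridge on the balance and dock it

ROBOT

A 6-joint arm with a two-finger parallel gripper is mounted at the origin on a cart in front of the work surface, level with it; the furniture and walls round the work are solid. World frame = base frame: x ahead of the robot, y to its left, z up, the work surface at z = 0. Lengths are in m, angles in rad, forces in N, time in s.
With the tool pointing down it reaches from about 0.35 to 0.775 m from the base axis. Payload 7.3 kg.
Tool frame: the origin (TCP) lies at the very end of the fingers, on their centre line; the grasp point (between the pads) lies 19 mm behind it (bot.pinch_z is the distance from the TCP to the grasp point, in m); z points along the fingers, y is the line along which they close (so a half turn about z gives the same grasp; the last joint's range is limited). The gripper opens to 92 mm and grips with 3 to 60 N. Pads are 19 mm wide; open, the fingers measure 130 mm over their backs; the gripper's body (75 mm by 190 mm) begins 47 mm behind the grasp point.
Start: joints at [1.19, 0.342, 1.524, -0, 1.275, -0.146], TCP at [0.122, 0.511, 0.227] pointing down, gripper open.
Joint ranges: [-2.53, 2.53], [-0.77, 2.02], [0.04, 2.7], [-1, 4.14], [0.28, 2.66], [-3.11, 3.11]. Speed limits (rad/s): [2.57, 2.57, 3.14, 3.14, 3.14, 3.14].

INTERFACE

Orientations are given as a 3x3 rotation matrix whose columns are the frame's x, y, z axes.
In Python, from plant import bot gives the robot as it stands. The module is installed in compiled form; this text tells all that it offers.
- The arm moves only by the tool carry_out, never from a script. Its argument "motion" is a list of rows, each a list of 7 numbers: the turn, a rotation vector about the tool's x, y, z in parts of the range, where 1.0 means pi rad, then the shift along the tool's x, y, z in fractions of the full range, 1 being 500 mm, then the opening, from -1 (shut) to 1 (fully open). A call has 1 to 12 rows; each row is the pose to reach, as a shift and turn from the pose commanded when the call began, along the tool's axes at that moment; what a row does not reach only later rows make up. A row lasts 1/10 s, in which the tool goes at most 50 mm and 8.59 degrees, less where a joint would pass 70% of its speed; a pose out of reach is approached as far as the arm can. No shift or turn number may pass 1 either way. A call with a gripper value outside its range is refused whole. The fingers move at their own pace and stop on an object; the grip force is fixed at half the most. Time passes only in rows, so rows that repeat a pose let the fingers close. It gives the time, the measured TCP pose, the force, the opening and the grip force at its end, in the units of the state.
- bot.get_state(): the state, without advancing time (a new reading comes with each control period).
- bot.read_camera(name): name is "side" or "top" or "wrist"; returns (picture, depth): 400x640x3 uint8, red, green, blue; 400x640 float32, m along the optical axis (not along the pixel's ray), 0 where there is no reading.
- bot.get_calibration(name): a dict with "intrinsics" (3x3 intrinsics, pixels), "T" (4x4, takes a point from camera to world coordinates); the wrist camera has in their place "T_tool_cam" (4x4, takes a point from camera to tool coordinates, whose origin is the TCP and whose axes are the flange's). Camera axes: x right, y up, looking along -z (the intrinsics and any distortion apply to the point x, -y, -z); pixel columns grow to the right and rows downward; lengths in m; the calibration is good to about 2 mm. A picture is of the moment at which its call begins: read the wrist's pose just before it. get_calibration takes no time and is no camera call.
- bot.hand_in(): hands the job in; it is judged then, once.
The state is a dict: "t": time; "q": joint angles; "qvel": joint speeds; "tau": joint torques, N m; "tool_pos": TCP position; "eef_rot": TCP orientation; "ft_force": force on the tool from outside, world axes, zero at the start; "wrist_torque": the same for the moment, N m; "gripper_width": finger opening in m; "finger_force": force on a finger pad.
Only numpy, scipy, OpenCV 4.12 (cv2) and the standard library are available. Lean on these libraries where they do the work, as an engineer would, in place of code of your own. Each camera call takes 0.05 s, during which the arm holds its last target. There are 200 camera calls.

TASK

One of the two identical-looking gas cartridges is full and the other is spent: stand one on each pan of the two-pan balance, gently, and let the beam tip to show which is heavier. Then push the heavier, full one down into the socket of the gas dock until it is fully home and caught; the socket floats a little on its base, so feel for it and do not force it. Leave the spent cartridge standing on its pan and the other things on the bench where they are.

Things in the scene. Friction and masses are not known exactly. Their poses are not given: they have to be found in the camera images.
- cartridge_1: gas cartridge: upright blue cylinder 40 mm across, 100 mm tall, white band 76 to 80 mm up, domed above 87 mm, bare aluminium foot (lowest 27 mm) with a catch groove round it and a 1 mm edge chamfer. Looks the same as cartridge_2; one of the two is full (about 0.36 kg), the other spent (about 0.22 kg), each within 8 percent. Origin: centre of its underside, z up. Grip best 65 to 70 mm up
- cartridge_2: the other gas cartridge, same look and sizes as cartridge_1, origin at the centre of its underside
- balance: equal-arm table balance fixed to the bench: grey base 100 x 240 mm, 29 mm high; beam along its y axis, pivot 80 mm up, over the middle a white scale plate (56 mm along y, top 148 mm up) with a red pointer. Origin: under its centre, on the bench; +y of this frame is towards the left pan; each pan is centred 100 mm from the middle
- left_pan_top (a point): centre of the left pan's upper face. The steel pan is a dish 92 mm across, flat over 80 mm, rim 5 mm high; it stays level and rides with the beam: face 95 mm above the bench with the beam level, 82 mm fully down, 108 mm fully up, sinking at about 40 mm/s under one cartridge. Its knife edges stand no more than 45 N: set things down, a drop from a centimetre is too much
- right_pan_top (a point): centre of the right pan's upper face, the same as the left pan
- beam (a joint): tilt of the balance beam, rad: 0 level, -0.13 left pan fully down on its stop, +0.13 right pan fully down. Turns freely with a damper (a full swing takes 1 to 2 s); creeps back to level when empty, goes to its stop under any unequal load
- dock: gas dock fixed to the bench: dark base 100 x 84 mm, 11 mm high, a small regulator with a black knob on its -x side, and an aluminium socket 61 mm across standing on it. Origin: on the bench under the middle of the socket's float. It must not be forced: contact forces on it that add up to more than 50 N (the catch balls' squeeze is up to 20 N of that) damage it; 15 N of push is ample
- socket_rim (a point): point on the dock's axis at the height of the socket's rim, 48 mm above the bench. The socket floats: its bore (42.4 mm wide, 32 mm deep) stands up to 4 mm from this point in the dock's x and in its y, stays where it is left and shifts under 6 N of side load. This offset is not measured: feel for it. A cartridge within about 2 mm of the bore's axis enters, otherwise it stands on the rim
- socket_floor (a point): point on the dock's axis at the height of the bore floor, 16 mm above the bench (does not follow the float). A cartridge going in foot down meets two sprung catch balls when its underside is 10 mm below the rim; about 12 N of push passes them; they snap into its groove when its underside is on the floor and hold it there against a sprung valve pin (3 N). Left short of that it is not caught
- beaker: small glass beaker, 54 mm across, 63 mm high, bystander, origin under its centre
- timer: round bench timer, 66 mm across, 44 mm high, bystander, origin under its centre
- tin: flat tin, 54 mm across, 24 mm high, on the white tile, bystander, origin under its centre
- carton: small green carton, 45 x 62 x 30 mm, bystander, origin under its centre
- pen: marker pen, 135 mm long, 16 mm thick, lying, bystander, origin under its middle
Mind the look-alikes: they are no part of the job. Leave any orange look-alike of the cartridge_1 alone.

How it is judged:
On the way:
1. one cartridge stands upright on each pan, released, and the beam has tipped to one side (((contact force between cartridge_1 and left_pan above 1 N and horizontal distance between cartridge_1 and left_pan_top below 0.035 m and angle between each of cartridge_1, cartridge_2's own z axis and vertical below 0.1 rad and contact force between cartridge_2 and right_pan above 1 N and horizontal distance between cartridge_2 and right_pan_top below 0.035 m) or (contact force between cartridge_2 and left_pan above 1 N and horizontal distance between cartridge_2 and left_pan_top below 0.035 m and angle between each of cartridge_2, cartridge_1's own z axis and vertical below 0.1 rad and contact force between cartridge_1 and right_pan above 1 N and horizontal distance between cartridge_1 and right_pan_top below 0.035 m)) and (value of joint beam below -0.1 rad or value of joint beam above 0.1 rad) and contact force between the fingers and cartridge_1 below 0.1 N and contact force between the fingers and cartridge_2 below 0.1 N), for 0.3 s.
At the end, for the whole second after the job is handed in: The heavier cartridge sits caught in the dock's socket, its underside within 1.8 mm of the bore floor, upright within 0.06 rad and at rest; the lighter one (it loads its pan with less than 2.8 N) stands upright within 0.1 rad and at rest on a pan, within 35 mm of its middle (((z of cartridge_1 in the frame of dock below 0.0178 m and horizontal distance between cartridge_1 and dock below 0.009 m and angle between cartridge_1's own z axis and vertical below 0.06 rad and ((contact force between cartridge_2 and left_pan between 1 and 2.8 N and horizontal distance between cartridge_2 and left_pan_top below 0.035 m and angle between cartridge_2's own z axis and vertical below 0.1 rad) or (contact force between cartridge_2 and right_pan between 1 and 2.8 N and horizontal distance between cartridge_2 and right_pan_top below 0.035 m and angle between cartridge_2's own z axis and vertical below 0.1 rad))) or (z of cartridge_2 in the frame of dock below 0.0178 m and horizontal distance between cartridge_2 and dock below 0.009 m and angle between cartridge_2's own z axis and vertical below 0.06 rad and ((contact force between cartridge_1 and left_pan between 1 and 2.8 N and horizontal distance between cartridge_1 and left_pan_top below 0.035 m and angle between cartridge_1's own z axis and vertical below 0.1 rad) or (contact force between cartridge_1 and right_pan between 1 and 2.8 N and horizontal distance between cartridge_1 and right_pan_top below 0.035 m and angle between cartridge_1's own z axis and vertical below 0.1 rad)))) and linear speed of each of cartridge_1, cartridge_2 below 0.02 m/s); the robot touches nothing.
It fails at once if a balance pan is pressed or struck with more than 45 N (contact force between any of left_pan, right_pan and anything else above 45 N).
It fails at once if the forces on the dock add up to more than 50 N (contact force between dock and anything else above 50 N).
It fails at once if a cartridge is tipped over (angle between any of cartridge_1, cartridge_2's own z axis and vertical above 0.6 rad).
It fails at once if a bystander is pushed more than 25 mm (distance of any of beaker, timer, tin, carton, pen from where it was at the start of the episode above 0.025 m).
It also fails if it takes over 72 s, if anything falls off the work surface, if the arm or the gripper's body presses on something with over 40 N, if the wrist force passes 120 N, or if a joint passes its speed limit or range.

## Working session

There is one attempt and no reset: what is moved stays moved. The work goes in short steps, Python scripts to look and compute and a tool call to move; the robot and the scene stay as the last step left them, time stands still between calls to the robot, and variables do not carry over. Pictures are saved under pics/ and viewed, at most 10 in all, crops included, and the job is handed in when it is done.

Besides the shell and the picture viewer there is one more tool, called after "Request:" as a command line: name --pt "numbers of a row" for each row, then --argument value for the rest. carry_out: Moves the arm, as the interface text tells. Its arguments: {"type":"object","properties":{"motion":{"type":"array","items":{"type":"array","items":{"type":"number"}}}},"required":["motion"]}

```bash
mkdir -p pics; cat > h.py <<'E'
import numpy as np, cv2
from plant import bot
def snap(n,f=None):
    s=bot.get_state(); im,d=bot.read_camera(n); c=bot.get_calibration(n); K=np.array(c["intrinsics"])
    if "T" in c: T=np.array(c["T"])
    else:
        W=np.eye(4); W[:3,:3]=s["eef_rot"]; W[:3,3]=s["tool_pos"]; T=W@np.array(c["T_tool_cam"])
    if f: cv2.imwrite(f,im[:,:,::-1])
    return im,d,K,T,c
def cloud(d,K,T):
    v,u=np.mgrid[:d.shape[0],:d.shape[1]]
    P=np.stack([(u-K[0,2])/K[0,0]*d,-(v-K[1,2])/K[1,1]*d,-d],-1)
    return P@T[:3,:3].T+T[:3,3]
E
python3 - <<'E'
from h import *
for n in("side","top"):
    im,d,K,T,c=snap(n,f"pics/{n}0.png"); print(n,c.keys(),K.round(1).tolist(),T.round(3).tolist())
    np.savez(f"{n}0.npz",im=im,d=d,K=K,T=T)
s=bot.get_state();print(s["t"],s["eef_rot"],s["gripper_width"],s["ft_force"])
E
```

```text
side dict_keys(['intrinsics', 'T']) [[466.7, 0.0, 320.2], [0.0, 466.7, 205.7], [0.0, 0.0, 1.0]] [[-0.996, -0.064, 0.055, 0.625], [0.084, -0.842, 0.533, 0.817], [0.013, 0.535, 0.845, 1.182], [0.0, 0.0, 0.0, 1.0]]
top dict_keys(['intrinsics', 'T']) [[472.4, 0.0, 321.7], [0.0, 472.4, 203.8], [0.0, 0.0, 1.0]] [[-0.019, 0.996, -0.085, 0.475], [-1.0, -0.018, 0.011, 0.136], [0.009, 0.085, 0.996, 1.296], [0.0, 0.0, 0.0, 1.0]]
0.1 [[-9.72554916e-01  2.32672844e-01 -5.31339496e-04]
 [ 2.32673341e-01  9.72554139e-01 -1.24996695e-03]
 [ 2.25923062e-04 -1.33929003e-03 -9.99999078e-01]] 0.09143361511549741 [-0.40886947 -0.46580576  0.15006867]
```

View pics/top0.png

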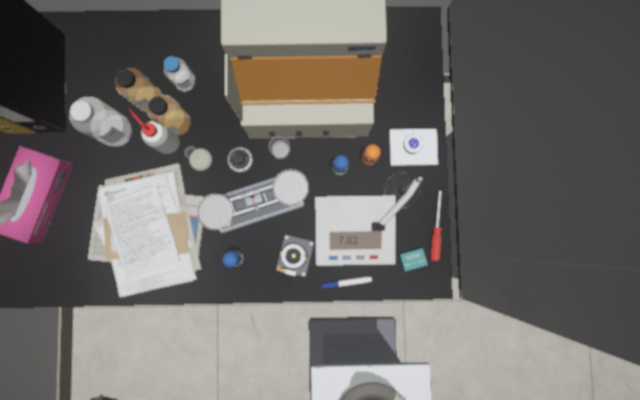

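View pics/side0.png

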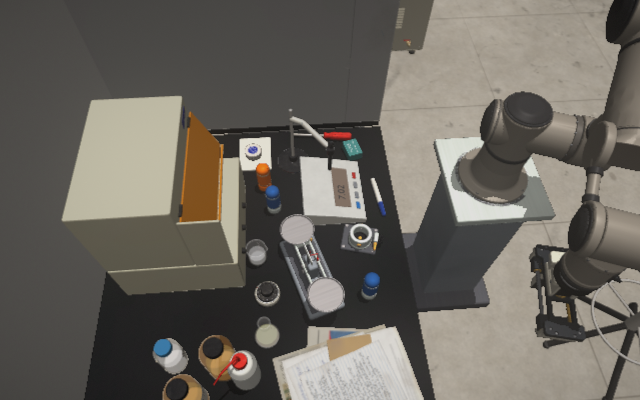

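Top view: the candidates are blue cylinders at (341,163) and (232,259). The look-alikes are the orange one at (371,153) and the blue-centred tin on the tile at (413,144), so I choose the two blue ones. The dock is at (294,255), with pans at (291,187) and (216,211). The side view agrees, with blue at (273,200) and (371,285).

```bash
cat > m.py <<'E'
from h import *
from scipy.optimize import least_squares
def fit(p,r=None):
    c=p.mean(0)
    f=(lambda q:np.hypot(p[:,0]-q[0],p[:,1]-q[1])-(r or q[2]))
    s=least_squares(f,[c[0],c[1],r or .03],loss="soft_l1",f_scale=.002);return s.x.round(4),len(p)
for n in("top","side"):
    D=np.load(n+"0.npz");im,d,K,T=D["im"],D["d"],D["K"],D["T"];P=cloud(d,K,T)
    hsv=cv2.cvtColor(im,cv2.COLOR_RGB2HSV)
    m=cv2.inRange(hsv,(100,110,40),(125,255,255))
    k,l,st,ce=cv2.connectedComponentsWithStats(m)
    for i in range(1,k):
        if st[i,4]<60: continue
        q=P[(l==i)&(d>0)]; 
        top=q[q[:,2]>.085];print(n,"blue",ce[i].round(),st[i,4],np.median(q,0).round(3),"top",top.mean(0).round(4) if len(top) else"",q[:,2].max().round(3))
        w=q[(q[:,2]>.03)&(q[:,2]<.086)]
        if len(w)>20: print("   wall fit",fit(w,.02))
    x=P.reshape(-1,3);g=(d.ravel()>0);x=x[g]
    for nm,(cx,cy) in dict(panR=(.5,.22),panL=(.45,.42),dock=(.33,.2)).items():pass
    np.save(n+"P.npy",P)
P=np.load("topP.npy")
for a in[(291,187),(216,211),(253,203),(294,255),(279,147),(239,159),(371,153),(200,158)]:print(a,P[a[1],a[0]].round(3))
S=np.load("sideP.npy")
for a in[(298,229),(325,294),(360,235)]:print("s",a,S[a[1],a[0]].round(3))
im=cv2.imread("pics/top0.png")[130:290,180:440];cv2.imwrite("pics/c1.png",cv2.resize(im,None,fx=3,fy=3,interpolation=cv2.INTER_CUBIC))
E
python3 m.py
```

```text
top blue [171.  63.] 167 [0.939 0.499 0.13 ] top [0.9385 0.4989 0.1299] 0.139
top blue [341. 162.] 176 [0.684 0.072 0.098] top [0.6844 0.072  0.0973] 0.104
top blue [230. 259.] 186 [0.442 0.357 0.097] top [0.4421 0.3575 0.0971] 0.104
top blue [330. 284.] 82 [0.368 0.107 0.015] top  0.02
side blue [272. 191.] 138 [0.684 0.077 0.099] top [0.6842 0.0756 0.0977] 0.105
side blue [273. 203.] 71 [0.686 0.087 0.054] top  0.072
   wall fit (array([0.6844, 0.0696, 0.02  ]), 71)
side blue [382. 208.] 62 [0.368 0.103 0.016] top  0.022
side blue [372. 279.] 196 [0.443 0.362 0.098] top [0.4427 0.3606 0.0973] 0.105
side blue [369. 291.] 73 [0.449 0.374 0.052] top  0.069
   wall fit (array([0.4411, 0.3564, 0.02  ]), 73)
side blue [162. 347.] 254 [0.938 0.5   0.131] top [0.9375 0.5    0.1307] 0.138
(291, 187) [0.622 0.201 0.093]
(216, 211) [0.564 0.392 0.096]
(253, 203) [0.475 0.136 1.296]
(294, 255) [0.447 0.199 0.022]
(279, 147) [0.739 0.235 0.033]
(239, 159) [0.706 0.341 0.046]
(371, 153) [ 0.706 -0.006  0.1  ]
(200, 158) [0.708 0.442 0.06 ]
s (298, 229) [0.619 0.2   0.094]
s (325, 294) [0.564 0.39  0.098]
s (360, 235) [0.444 0.189 0.016]
```

View pics/c1.png

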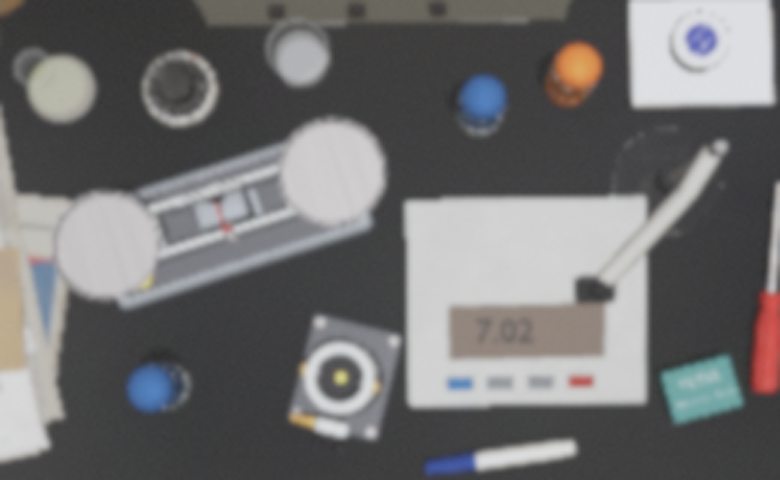

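The crop shows two blue domes, at crop (483,100) and (152,387), next to the orange one at (575,65). The dock ring is at (340,378) and the pans are at (332,172) and (107,245). Next I'll measure the pans, the dock and the clearance to the hood.

```bash
cat > m2.py <<'E'
from m import *
print("----")
for n in("top","side"):
    P=np.load(n+"P.npy").reshape(-1,3);im=np.load(n+"0.npz")["im"].reshape(-1,3)
    C={}
    for nm,c in dict(R=(.62,.201),L=(.564,.391)).items():
        q=P[(np.hypot(P[:,0]-c[0],P[:,1]-c[1])<.06)&(P[:,2]>.08)&(P[:,2]<.115)][:,:2].astype(np.float32)
        print(n,nm,cv2.minEnclosingCircle(q),q.mean(0),len(q), cv2.minAreaRect(q)[0])
    q=P[(np.hypot(P[:,0]-.447,P[:,1]-.2)<.045)&(P[:,2]>.040)&(P[:,2]<.056)]
    print("sock",len(q),q.mean(0),cv2.minEnclosingCircle(q[:,:2].astype(np.float32)))
    q=P[(np.hypot(P[:,0]-.447,P[:,1]-.2)<.075)&(P[:,2]>.005)&(P[:,2]<.018)]
    print("base",len(q),cv2.minAreaRect(q[:,:2].astype(np.float32)))
    q=P[(P[:,1]>-.05)&(P[:,1]<.3)&(P[:,2]>.11)&(P[:,0]>.5)&(P[:,2]<.6)]
    if len(q):
        for z in np.arange(.11,.6,.05):
            w=q[(q[:,2]>=z)&(q[:,2]<z+.05)]
            if len(w)>10:print("hood z",round(z,2),np.percentile(w[:,0],[1,5,50]).round(3))
E
python3 m2.py | sed '1,/----/d'
```

```text
top R ((0.6193252205848694, 0.20898057520389557), 0.05221880227327347) [0.623127   0.20445336] 1019 (0.6219605803489685, 0.20805469155311584)
top L ((0.5648540258407593, 0.38579481840133667), 0.05384654551744461) [0.56462467 0.39225915] 1081 (0.5656615495681763, 0.3873787522315979)
sock 238 [0.44746875 0.20160887 0.04840697] ((0.44916731119155884, 0.20084643363952637), 0.03567208722233772)
base 777 ((0.45077449083328247, 0.20210707187652588), (0.1391945481300354, 0.13151784241199493), 13.069561958312988)
hood z 0.11 [0.607 0.77  0.792]
hood z 0.16 [0.506 0.508 0.531]
hood z 0.21 [0.805 0.806 0.82 ]
hood z 0.26 [0.829 0.831 0.84 ]
hood z 0.31 [0.849 0.85  0.86 ]
hood z 0.36 [0.869 0.87  0.908]
side R ((0.618893027305603, 0.20734567940235138), 0.05324336886405945) [0.620283   0.20228742] 875 (0.6159997582435608, 0.20597600936889648)
side L ((0.5646448731422424, 0.38373470306396484), 0.0535552017390728) [0.56224316 0.38947847] 1060 (0.5607020854949951, 0.3844514489173889)
sock 230 [0.44610252 0.20181518 0.04836045] ((0.4392748475074768, 0.20064577460289001), 0.03679627925157547)
base 601 ((0.4500997066497803, 0.20062267780303955), (0.139774352312088, 0.13564078509807587), 8.880012512207031)
hood z 0.11 [0.517 0.769 0.792]
hood z 0.16 [0.508 0.519 1.199]
hood z 0.21 [0.804 0.807 1.198]
hood z 0.26 [0.828 0.83  1.198]
hood z 0.31 [0.847 0.85  1.197]
hood z 0.36 [0.868 0.872 0.988]
hood z 0.41 [1.196 1.197 1.199]
hood z 0.46 [1.196 1.197 1.199]
hood z 0.51 [1.196 1.197 1.199]
```

```bash
python3 - <<'E'
import numpy as np
for n in("top","side"):
    P=np.load(n+"P.npy").reshape(-1,3)
    q=P[(P[:,1]>-.15)&(P[:,1]<.05)&(P[:,2]>.105)&(P[:,0]>.45)&(P[:,0]<.765)&(P[:,2]<.4)]
    for x in np.arange(.45,.765,.03):
        w=q[(q[:,0]>=x)&(q[:,0]<x+.03)]
        if len(w)>2:print(n,x.round(2),len(w),"y",w[:,1].min().round(3),w[:,1].max().round(3),"z",w[:,2].min().round(3),w[:,2].max().round(3))
from plant import bot
s=bot.get_state();R=np.array(s["eef_rot"]);p=np.array(s["tool_pos"]);print(p)
def sh(t):print((R.T@(np.array(t)-p)).round(3))
sh([.442,.357,.20]);sh([.442,.357,.05])
print(bot.get_calibration("wrist")["T_tool_cam"])
E
```

```text
top 0.48 26 y -0.023 0.006 z 0.159 0.186
top 0.51 158 y -0.039 0.007 z 0.153 0.192
top 0.54 128 y -0.068 -0.024 z 0.177 0.201
top 0.57 115 y -0.095 -0.051 z 0.191 0.211
top 0.6 98 y -0.105 -0.078 z 0.106 0.233
side 0.48 24 y -0.017 0.005 z 0.123 0.19
side 0.51 161 y -0.04 0.007 z 0.107 0.196
side 0.54 88 y -0.069 -0.025 z 0.176 0.204
side 0.57 83 y -0.093 -0.055 z 0.188 0.212
side 0.6 136 y -0.105 -0.08 z 0.107 0.233
[0.12199219 0.51027601 0.22612801]
[-0.347 -0.075  0.026]
[-0.347 -0.074  0.176]
[[ 2.10304055e-04  9.53113880e-01  3.02611777e-01  8.19909986e-02]
 [ 9.99999093e-01 -6.03067427e-04  1.20447418e-03 -7.25570009e-04]
 [ 1.33049636e-03  3.02611249e-01 -9.53113142e-01 -1.58302310e-01]
 [ 0.00000000e+00  0.00000000e+00  0.00000000e+00  1.00000000e+00]]
```

Careful with the scale: shifts go in shares of 500 mm and turns go in shares of pi rad. That gives: -0.347 m / 0.5 = -0.694, -0.075 m / 0.5 = -0.15.

Request:
carry_out --pt "0 0 0 -0.1 -0.02 0 1" --pt "0 0 0 -0.2 -0.04 0 1" --pt "0 0 0 -0.3 -0.064 0 1" --pt "0 0 0 -0.4 -0.086 0 1" --pt "0 0 0 -0.5 -0.108 0 1" --pt "0 0 0 -0.6 -0.13 0 1" --pt "0 0 0 -0.694 -0.15 0 1" --pt "0 0 0 -0.694 -0.15 0.06 1" --pt "0 0 0 -0.694 -0.15 0.06 1"

```text
t: 1.0
tool_pos: [0.4416, 0.3546, 0.1928]
eef_rot: [[-0.972, 0.236, -0.007], [0.236, 0.972, -0.004], [0.006, -0.006, -1.0]]
ft_force: [-0.4, -0.6, -0.4]
gripper_width: 0.0917
finger_force: 0.0
```

```bash
python3 - <<'E'
from h import *
s=bot.get_state();print(s["t"],s["tool_pos"],s["ft_force"])
im,d,K,T,c=snap("wrist","pics/w1.png");P=cloud(d,K,T)
hsv=cv2.cvtColor(im,cv2.COLOR_RGB2HSV);m=cv2.inRange(hsv,(100,110,40),(125,255,255))
m=(m>0)&(d>0)&(P[...,2]>.09)&(P[...,2]<.11);q=P[m];print(len(q),q.mean(0),q.min(0),q.max(0))
q=P[(np.hypot(P[...,0]-.447,P[...,1]-.2)<.045)&(P[...,2]>.04)&(P[...,2]<.056)];print(len(q),q.mean(0) if len(q) else "")
E
```

```text
1.0 [0.44163252 0.35459552 0.19277124] [-0.35720317 -0.64590279 -0.39199789]
1299 [0.43952505 0.35795536 0.09686531] [0.42272915 0.33872365 0.0901594 ] [0.45993942 0.37674345 0.10146353]
1493 [0.44501361 0.20154522 0.0471293 ]
```

View pics/w1.png

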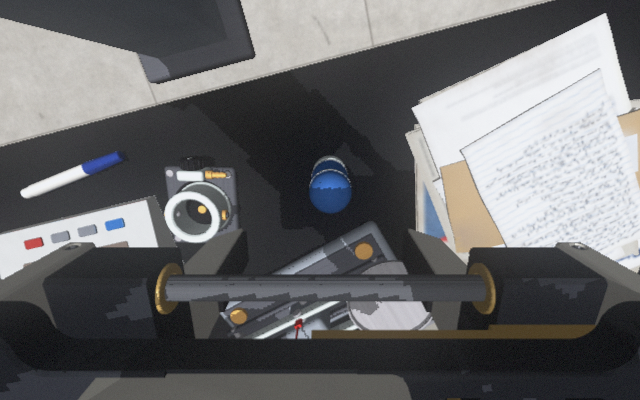

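The wrist view shows the blue cartridge at (331,190), midway between the fingers, and the dock socket at (193,212). I'll descend and grasp.

To row units: 0.145 m / 0.5 = 0.29, 0.002 m / 0.5 = 0.004.

Request:
carry_out --pt "0 0 0 0 0.004 0.08 1" --pt "0 0 0 0 0.004 0.16 1" --pt "0 0 0 0 0.004 0.24 1" --pt "0 0 0 0 0.004 0.29 1" --pt "0 0 0 0 0.004 0.29 1" --pt "0 0 0 0 0.004 0.29 -0.2" --pt "0 0 0 0 0.004 0.29 -0.6" --pt "0 0 0 0 0.004 0.29 -0.6" --pt "0 0 0 0 0.004 0.29 -0.6" --pt "0 0 0 0 0.004 0.29 -0.6"

```text
t: 2.05
tool_pos: [0.4429, 0.3591, 0.0525]
eef_rot: [[-0.973, 0.233, 0.001], [0.233, 0.973, 0.001], [-0.001, 0.001, -1.0]]
ft_force: [-0.5, 0.6, -0.6]
gripper_width: 0.0561
finger_force: 0.0
```

To row units: 0.004 m / 0.5 = 0.008, -0.001 m / 0.5 = -0.002.

Request:
carry_out --pt "0 0 0 0 -0.002 0.008 -0.4" --pt "0 0 0 0 -0.002 0.008 -0.8" --pt "0 0 0 0 -0.002 0.008 -1" --pt "0 0 0 0 -0.002 0.008 -1" --pt "0 0 0 0 -0.002 0.008 -1" --pt "0 0 0 0 -0.002 0.008 -1" --pt "0 0 0 0 -0.002 0.008 -1"

```text
t: 2.75
tool_pos: [0.4423, 0.3579, 0.0476]
eef_rot: [[-0.973, 0.233, -0.0], [0.233, 0.973, -0.0], [0.0, -0.0, -1.0]]
ft_force: [0.6, -0.2, -1.6]
gripper_width: 0.0395
finger_force: 30.0
```

To row units: -0.14 m / 0.5 = -0.28, -0.12 m / 0.5 = -0.24.

Request:
carry_out --pt "0 0 0 0 0 -0.06 -1" --pt "0 0 0 0 0 -0.14 -1" --pt "0 0 0 0 0 -0.22 -1" --pt "0 0 0 -0.04 0.024 -0.28 -1" --pt "0 0 0 -0.1 0.06 -0.28 -1" --pt "0 0 0 -0.16 0.09 -0.28 -1" --pt "0 0 0 -0.2 0.114 -0.27 -1" --pt "0 0 0 -0.22 0.122 -0.24 -1" --pt "0 0 0 -0.22 0.122 -0.216 -1" --pt "0 0 0 -0.22 0.122 -0.206 -1" --pt "0 0 0 -0.22 0.122 -0.206 -1"

```text
t: 3.85
tool_pos: [0.5618, 0.3912, 0.1492]
eef_rot: [[-0.973, 0.232, -0.003], [0.232, 0.973, -0.002], [0.003, -0.002, -1.0]]
ft_force: [-0.2, 0.3, -2.2]
gripper_width: 0.0395
finger_force: 30.0
```

```bash
python3 - <<'E'
from h import *
s=bot.get_state();print(s["t"],s["tool_pos"],s["ft_force"],s["qvel"].round(3) if hasattr(s["qvel"],"round") else s["qvel"])
im,d,K,T,c=snap("side","pics/s1.png");P=cloud(d,K,T)
for nm,c in dict(R=(.621,.2025),L=(.5635,.3915)).items():
    q=P[(np.hypot(P[...,0]-c[0],P[...,1]-c[1])<.037)&(P[...,2]>.07)&(P[...,2]<.115)];print(nm,np.median(q,0),len(q))
E
```

```text
3.85 [0.5618303  0.39121684 0.14922978] [-0.2403536   0.34932901 -2.18264268] [-0.    -0.024 -0.033 -0.     0.014 -0.   ]
R [0.62298615 0.20409271 0.09574102] 494
L [0.53030799 0.39868021 0.09939723] 3
```

To row units: 0.0185 m / 0.5 = 0.037, 0.017 m / 0.5 = 0.034.

Request:
carry_out --pt "0 0 0 0 0 0.006 -1" --pt "0 0 0 0 0 0.01 -1" --pt "0 0 0 0 0 0.014 -1" --pt "0 0 0 0 0 0.018 -1" --pt "0 0 0 0 0 0.022 -1" --pt "0 0 0 0 0 0.026 -1" --pt "0 0 0 0 0 0.03 -1" --pt "0 0 0 0 0 0.034 -1" --pt "0 0 0 0 0 0.037 -1" --pt "0 0 0 0 0 0.037 -1"

```text
t: 4.9
tool_pos: [0.5635, 0.3916, 0.1318]
eef_rot: [[-0.973, 0.233, -0.0], [0.233, 0.973, -0.0], [0.0, -0.0, -1.0]]
ft_force: [0.6, -0.8, -2.4]
gripper_width: 0.0392
finger_force: 30.0
```

To row units: 0.002 m / 0.5 = 0.004, 0.001 m / 0.5 = 0.002.

Request:
carry_out --pt "0 0 0 0 0 0.002 -1" --pt "0 0 0 0 0 0.004 -1" --pt "0 0 0 0 0 0.004 -1"

```text
t: 5.2
tool_pos: [0.5635, 0.3917, 0.13]
eef_rot: [[-0.973, 0.233, -0.0], [0.233, 0.973, 0.0], [0.0, -0.0, -1.0]]
ft_force: [-0.5, 0.2, -2.3]
gripper_width: 0.0392
finger_force: 30.0
```

To row units: 0.001 m / 0.5 = 0.002.

Request:
carry_out --pt "0 0 0 0 0 0.002 -1" --pt "0 0 0 0 0 0.002 -1"

```text
t: 5.4
tool_pos: [0.5636, 0.3917, 0.1293]
eef_rot: [[-0.973, 0.233, 0.0], [0.233, 0.973, 0.0], [-0.0, 0.0, -1.0]]
ft_force: [0.6, -0.0, -1.5]
gripper_width: 0.0396
finger_force: 30.0
```

```bash
python3 - <<'E'
from h import *
s=bot.get_state();print(s["t"],s["tool_pos"],s["ft_force"])
im,d,K,T,c=snap("side","pics/s2.png");P=cloud(d,K,T)
for nm,c in dict(R=(.621,.2025),L=(.5635,.3915)).items():
    q=P[(np.hypot(P[...,0]-c[0],P[...,1]-c[1])<.043)&(P[...,2]>.07)&(P[...,2]<.125)];print(nm,np.median(q,0),np.percentile(q[:,2],[5,95]),len(q))
E
```

```text
5.4 [0.56362187 0.39171869 0.12933475] [ 0.64828197 -0.0273397  -1.5005332 ]
R [0.62918336 0.21114892 0.10987114] [0.09317451 0.11324157] 552
L [0.52641005 0.4011164  0.08447829] [0.08094312 0.08722283] 39
```

To row units: -0.19 m / 0.5 = -0.38, -0.11 m / 0.5 = -0.22.

Request:
carry_out --pt "0 0 0 0 0 0 -0.4" --pt "0 0 0 0 0 0 0.2" --pt "0 0 0 0 0 0 0.4" --pt "0 0 0 0 0 0 0.4" --pt "0 0 0 0 0 -0.06 0.4" --pt "0 0 0 0 0 -0.14 0.4" --pt "0 0 0 0 0 -0.22 0.4" --pt "0 0 0 -0.04 -0.06 -0.22 0.4" --pt "0 0 0 -0.1 -0.14 -0.22 0.4" --pt "0 0 0 -0.156 -0.22 -0.22 0.4" --pt "0 0 0 -0.2 -0.3 -0.22 0.4" --pt "0 0 0 -0.256 -0.38 -0.22 0.4"

```text
t: 6.65
tool_pos: [0.6439, 0.1756, 0.2397]
eef_rot: [[-0.973, 0.232, 0.0], [0.232, 0.973, 0.0], [-0.0, 0.0, -1.0]]
ft_force: [0.7, 0.3, -0.3]
gripper_width: 0.0643
finger_force: 0.0
```

To row units: -0.092 m / 0.5 = -0.184, -0.075 m / 0.5 = -0.15.

Request:
carry_out --pt "0 0 0 -0.05 -0.08 0 0.5" --pt "0 0 0 -0.1 -0.15 0 0.5" --pt "0 0 0 -0.126 -0.184 0 0.5" --pt "0 0 0 -0.126 -0.184 0 0.5"

```text
t: 7.05
tool_pos: [0.6846, 0.0699, 0.2388]
eef_rot: [[-0.972, 0.237, -0.0], [0.237, 0.972, -0.0], [-0.0, -0.0, -1.0]]
ft_force: [0.3, -0.1, -0.8]
gripper_width: 0.0687
finger_force: 0.0
```

```bash
python3 - <<'E'
from h import *
s=bot.get_state();print(s["t"],s["tool_pos"],s["gripper_width"],s["ft_force"])
im,d,K,T,c=snap("wrist","pics/w2.png");P=cloud(d,K,T)
hsv=cv2.cvtColor(im,cv2.COLOR_RGB2HSV);m=cv2.inRange(hsv,(100,110,40),(125,255,255))
m=(m>0)&(d>0)&(P[...,2]>.088)&(P[...,2]<.11);q=P[m];print(len(q),q.mean(0),q.min(0),q.max(0))
im,d,K,T,c=snap("top","pics/t2.png");P=cloud(d,K,T)
hsv=cv2.cvtColor(im,cv2.COLOR_RGB2HSV);m=cv2.inRange(hsv,(100,110,40),(125,255,255))
m=(m>0)&(d>0)&(np.hypot(P[...,0]-.5635,P[...,1]-.3915)<.05);q=P[m];print(len(q),q.mean(0),q.min(0),q.max(0))
E
```

```text
7.05 [0.68458005 0.0698803  0.23879093] 0.06865063735484508 [ 0.32602861 -0.05877693 -0.84260698]
1000 [0.682923   0.07103899 0.09661141] [0.66511905 0.0510044  0.08811739] [0.70365417 0.08968567 0.10173543]
161 [0.56231564 0.38904555 0.18016339] [0.54630951 0.37427698 0.17043917] [0.5773728  0.40460718 0.18696156]
```

View pics/w2.png

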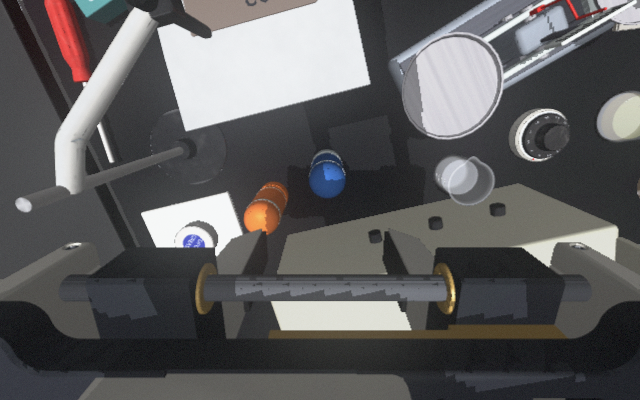

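Blue cartridge A is at (327,173) between the fingers, with the orange one clear at (266,208). Descending now.

To row units: 0.191 m / 0.5 = 0.382, 0.19 m / 0.5 = 0.38.

Request:
carry_out --pt "0 0 0 0 0.002 0.1 0.5" --pt "0 0 0 0 0.002 0.2 0.5" --pt "0 0 0 0 0.002 0.28 0.5" --pt "0 0 0 0 0.002 0.34 0.5" --pt "0 0 0 0 0.002 0.38 0.4" --pt "0 0 0 0 0.002 0.382 0.2" --pt "0 0 0 0 0.002 0.382 -0.2" --pt "0 0 0 0 0.002 0.382 -0.6" --pt "0 0 0 0 0.002 0.382 -1" --pt "0 0 0 0 0.002 0.382 -1" --pt "0 0 0 0 0.002 0.382 -1" --pt "0 0 0 0 0.002 0.382 -1"

```text
t: 8.35
tool_pos: [0.685, 0.0742, 0.0503]
eef_rot: [[-0.973, 0.233, 0.003], [0.233, 0.973, 0.001], [-0.003, 0.001, -1.0]]
ft_force: [-0.9, 1.6, 6.7]
gripper_width: 0.0398
finger_force: 29.9
```

Request:
carry_out --pt "0 0 0 0 0 -0.002 -1" --pt "0 0 0 0 0 -0.004 -1" --pt "0 0 0 0 0 -0.004 -1"

```text
t: 8.65
tool_pos: [0.6841, 0.074, 0.0504]
eef_rot: [[-0.973, 0.233, 0.0], [0.233, 0.973, 0.0], [-0.0, 0.0, -1.0]]
ft_force: [0.4, 0.9, 0.9]
gripper_width: 0.0397
finger_force: 29.9
```

To row units: -0.145 m / 0.5 = -0.29, -0.14 m / 0.5 = -0.28.

Request:
carry_out --pt "0 0 0 0 0 -0.06 -1" --pt "0 0 0 0 0 -0.14 -1" --pt "0 0 0 0 0 -0.22 -1" --pt "0 0 0 0.02 0.03 -0.28 -1" --pt "0 0 0 0.07 0.09 -0.29 -1" --pt "0 0 0 0.13 0.16 -0.29 -1" --pt "0 0 0 0.17 0.204 -0.28 -1" --pt "0 0 0 0.182 0.22 -0.26 -1" --pt "0 0 0 0.182 0.22 -0.244 -1" --pt "0 0 0 0.182 0.22 -0.236 -1" --pt "0 0 0 0.182 0.22 -0.236 -1"

```text
t: 9.75
tool_pos: [0.6212, 0.2005, 0.1667]
eef_rot: [[-0.972, 0.234, -0.002], [0.234, 0.972, -0.001], [0.002, -0.001, -1.0]]
ft_force: [-0.1, 0.3, -3.4]
gripper_width: 0.0397
finger_force: 29.9
```

```bash
python3 - <<'E'
from h import *
s=bot.get_state();print(s["t"],s["tool_pos"],s["ft_force"])
im,d,K,T,c=snap("side","pics/s3.png");P=cloud(d,K,T)
for nm,c in dict(R=(.621,.2025)).items():
    q=P[(np.hypot(P[...,0]-c[0],P[...,1]-c[1])<.043)&(P[...,2]>.07)&(P[...,2]<.125)];print(nm,np.median(q,0),np.percentile(q[:,2],[5,95]),len(q))
cv2.imwrite("pics/s3c.png",cv2.resize(im[140:340,200:440,::-1],None,fx=2.5,fy=2.5))
E
```

```text
9.75 [0.621174   0.20048616 0.16674552] [-0.13545533  0.30160924 -3.3588674 ]
R [0.61053539 0.22374373 0.1096979 ] [0.09256888 0.11371177] 355
```

View pics/s3c.png

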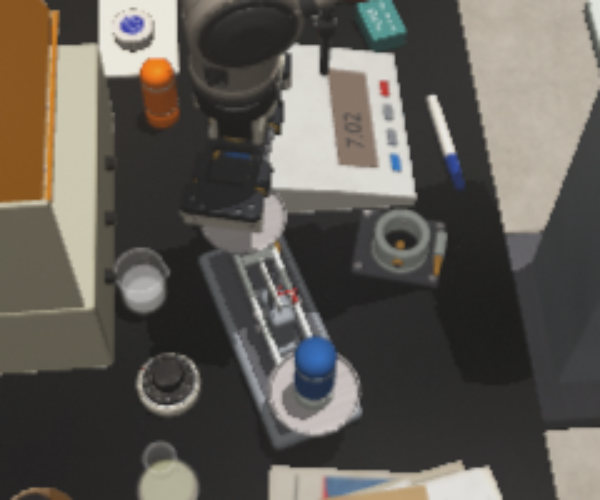

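The side crop shows B standing upright on the left pan at (315,370) and A held over the right pan. The wrist force suggests A is heavier (3.4 N against 2.3 N). I'll lower A and follow the pan down.

To row units: 0.017 m / 0.5 = 0.034, 0.015 m / 0.5 = 0.03.

Request:
carry_out --pt "0 0 0 0 0 0.006 -1" --pt "0 0 0 0 0 0.01 -1" --pt "0 0 0 0 0 0.014 -1" --pt "0 0 0 0 0 0.018 -1" --pt "0 0 0 0 0 0.022 -1" --pt "0 0 0 0 0 0.026 -1" --pt "0 0 0 0 0 0.03 -1" --pt "0 0 0 0 0 0.034 -1"

```text
t: 10.6
tool_pos: [0.6212, 0.2018, 0.1515]
eef_rot: [[-0.973, 0.233, 0.001], [0.233, 0.973, -0.0], [-0.001, -0.0, -1.0]]
ft_force: [-0.2, -2.5, -0.2]
gripper_width: 0.0392
finger_force: 29.9
```

To row units: 0.013 m / 0.5 = 0.026, 0.012 m / 0.5 = 0.024.

Request:
carry_out --pt "0 0 0 0 0 0.004 -1" --pt "0 0 0 0 0 0.008 -1" --pt "0 0 0 0 0 0.012 -1" --pt "0 0 0 0 0 0.016 -1" --pt "0 0 0 0 0 0.02 -1" --pt "0 0 0 0 0 0.024 -1" --pt "0 0 0 0 0 0.026 -1" --pt "0 0 0 0 0 0.026 -1"

```text
t: 11.4
tool_pos: [0.621, 0.2022, 0.1379]
eef_rot: [[-0.973, 0.233, -0.0], [0.233, 0.973, 0.0], [0.0, 0.0, -1.0]]
ft_force: [1.3, -0.2, -1.7]
gripper_width: 0.0396
finger_force: 29.9
```

To row units: 0.005 m / 0.5 = 0.01, 0.0045 m / 0.5 = 0.009.

Request:
carry_out --pt "0 0 0 0 0 0.003 -1" --pt "0 0 0 0 0 0.006 -1" --pt "0 0 0 0 0 0.009 -1" --pt "0 0 0 0 0 0.01 -1" --pt "0 0 0 0 0 0.01 -1"

```text
t: 11.9
tool_pos: [0.621, 0.2025, 0.1331]
eef_rot: [[-0.973, 0.232, -0.0], [0.232, 0.973, 0.001], [0.0, 0.001, -1.0]]
ft_force: [1.2, 1.2, -0.6]
gripper_width: 0.0395
finger_force: 29.9
```

```bash
python3 - <<'E'
from h import *
im,d,K,T,c=snap("side");P=cloud(d,K,T)
for nm,c in dict(R=(.621,.2025),L=(.5635,.3915)).items():
    q=P[(np.hypot(P[...,0]-c[0],P[...,1]-c[1])<.043)&(P[...,2]>.07)&(P[...,2]<.125)];print(nm,np.median(q,0),np.percentile(q[:,2],[5,50,95]),len(q))
E
```

```text
R [0.60030072 0.22558201 0.08474358] [0.07946021 0.08474358 0.08809828] 235
L [0.5681687  0.40378463 0.10913919] [0.1058134  0.10913919 0.11476419] 598
```

To row units: -0.09 m / 0.5 = -0.18, -0.08 m / 0.5 = -0.16.

Request:
carry_out --pt "0 0 0 0 0 0 -0.4" --pt "0 0 0 0 0 0 0.2" --pt "0 0 0 0 0 0 0.3" --pt "0 0 0 0 0 0 0.3" --pt "0 0 0 0 0 0 0.3" --pt "0 0 0 0 0 0 0.3" --pt "0 0 0 0 0 -0.08 0.3" --pt "0 0 0 0 0 -0.16 0.3" --pt "0 0 0 0 0 -0.18 0.3" --pt "0 0 0 0 0 -0.18 0.3" --pt "0 0 0 0 0 -0.18 0.3" --pt "0 0 0 0 0 -0.18 0.3"

```text
t: 13.15
tool_pos: [0.6202, 0.2019, 0.2211]
eef_rot: [[-0.973, 0.233, -0.003], [0.233, 0.973, -0.001], [0.003, -0.001, -1.0]]
ft_force: [-0.6, -0.3, -0.3]
gripper_width: 0.0595
finger_force: 0.0
```

```bash
python3 - <<'E'
from h import *
s=bot.get_state();print(s["t"],s["tool_pos"],s["gripper_width"])
im,d,K,T,c=snap("side","pics/s4.png");P=cloud(d,K,T)
hsv=cv2.cvtColor(im,cv2.COLOR_RGB2HSV);m=(cv2.inRange(hsv,(100,110,40),(125,255,255))>0)&(d>0)
for nm,c in dict(R=(.621,.2025),L=(.5635,.3915)).items():
    r=np.hypot(P[...,0]-c[0],P[...,1]-c[1])<.043
    q=P[r&(P[...,2]>.07)&(P[...,2]<.125)];b=P[r&m];print(nm,np.median(q,0),b.max(0) if len(b) else"",b.mean(0) if len(b) else"",len(b))
n,d,K,T,c=snap("wrist","pics/w4.png");P=cloud(d,K,T)
q=P[(np.hypot(P[...,0]-.447,P[...,1]-.2)<.045)&(P[...,2]>.04)&(P[...,2]<.056)];print("sock",len(q))
E
```

```text
13.15 [0.6202028  0.20189964 0.2211361 ] 0.05954731651771048
R [0.62089022 0.21533122 0.08498281] [0.63938422 0.2204903  0.15403484] [0.62224766 0.21591197 0.13466363] 97
L [0.56877746 0.40349914 0.10982816] [0.58193406 0.41146691 0.21233819] [0.56458504 0.39765391 0.19355263] 310
sock 1149
```

The heavy cartridge is A: the right pan is fully down and the left pan is up with B standing on it. Next I'll refine the socket position from the wrist, side and top views.

```bash
cat > sock.py <<'E'
from h import *
from scipy.optimize import least_squares
def ring(n,zr=.048):
    im,d,K,T,c=snap(n);P=cloud(d,K,T)
    # rays onto rim plane: rim pixels (by depth), then annulus edges
    sel=(np.hypot(P[...,0]-.447,P[...,1]-.2)<.042)&(abs(P[...,2]-zr)<.006)&(d>0)
    v,u=np.nonzero(sel);R=np.stack([(u-K[0,2])/K[0,0],-(v-K[1,2])/K[1,1],-np.ones(len(u))],-1)@T[:3,:3].T
    q=(T[:3,3]+R*((zr-T[2,3])/R[:,2])[:,None])[:,:2]
    c=np.array([.447,.201])
    for _ in range(8):
        r=np.hypot(*(q-c).T);a=np.degrees(np.arctan2(*(q-c).T[::-1]))//15
        E=[];
        for k in np.unique(a):
            w=np.nonzero(a==k)[0]
            if len(w)<4: continue
            o=w[np.argsort(r[w])];E+= [(q[o[-1]],30.5e-3),(q[o[0]],21.2e-3)]
        pts=np.array([e[0] for e in E]);rr=np.array([e[1] for e in E])
        f=least_squares(lambda x:np.hypot(pts[:,0]-x[0],pts[:,1]-x[1])-rr,c,loss="soft_l1",f_scale=.001);c=f.x
    print(n,len(q),c.round(4),"rms",np.sqrt(np.mean(f.fun**2)).round(4),"z",np.median(P[sel][:,2]).round(4))
if __name__=="__main__":
    for n in("wrist","side","top"):ring(n)
E
python3 sock.py
```

```text
wrist 1064 [0.4471 0.2001] rms 0.0014 z 0.048
side 208 [0.4461 0.2005] rms 0.0015 z 0.0492Traceback (most recent call last):
  File "sock.py", line 21, in <module>
    for n in("wrist","side","top"):ring(n)
                                   ~~~~^^^
  File "sock.py", line 18, in ring
    f=least_squares(lambda x:np.hypot(pts[:,0]-x[0],pts[:,1]-x[1])-rr,c,loss="soft_l1",f_scale=.001);c=f.x
    return func(*args, **kwargs)
    vector_fun = VectorFunction(
        fun_wrapped,
    ...<6 lines>...
        workers=workers
    )
    self._update_fun()
    ~~~~~~~~~~~~~~~~^^
    self.f = self.fun_wrapped(xp_copy(self.x))
             ~~~~~~~~~~~~~~~~^^^^^^^^^^^^^^^^^
    return np.atleast_1d(self.fun(x))
                         ~~~~~~~~^^^
    return self.f(x, *self.args, **self.kwargs)
           ~~~~~~^^^^^^^^^^^^^^^^^^^^^^^^^^^^^^
  File "sock.py", line 18, in <lambda>
    f=least_squares(lambda x:np.hypot(pts[:,0]-x[0],pts[:,1]-x[1])-rr,c,loss="soft_l1",f_scale=.001);c=f.x
                                      ~~~^^^^^
IndexError: too many indices for array: array is 1-dimensional, but 2 were indexed
```

To row units: 0.089 m / 0.5 = 0.178, 0.075 m / 0.5 = 0.15.

Request:
carry_out --pt "0 0 0 0 0 0.08 0.3" --pt "0 0 0 0 0 0.15 0.3" --pt "0 0 0 0 0 0.178 0.3" --pt "0 0 0 0 0 0.178 0.1" --pt "0 0 0 0 0 0.178 -0.3" --pt "0 0 0 0 0 0.178 -1" --pt "0 0 0 0 0 0.178 -1" --pt "0 0 0 0 0 0.178 -1" --pt "0 0 0 0 0 0.178 -1"

```text
t: 14.3
tool_pos: [0.6222, 0.2022, 0.1363]
eef_rot: [[-0.973, 0.233, 0.004], [0.233, 0.973, 0.001], [-0.004, 0.002, -1.0]]
ft_force: [-0.3, -1.6, 6.5]
gripper_width: 0.0395
finger_force: 30.0
```

To row units: 0.169 m / 0.5 = 0.338, -0.09 m / 0.5 = -0.18.

Request:
carry_out --pt "0 0 0 0 0 -0.06 -1" --pt "0 0 0 0 0 -0.14 -1" --pt "0 0 0 0 0 -0.18 -1" --pt "0 0 0 0.06 -0.014 -0.18 -1" --pt "0 0 0 0.14 -0.036 -0.18 -1" --pt "0 0 0 0.22 -0.056 -0.18 -1" --pt "0 0 0 0.29 -0.072 -0.18 -1" --pt "0 0 0 0.326 -0.082 -0.14 -1" --pt "0 0 0 0.338 -0.085 -0.08 -1" --pt "0 0 0 0.338 -0.085 -0.02 -1" --pt "0 0 0 0.338 -0.085 0.02 -1" --pt "0 0 0 0.338 -0.085 0.02 -1"

```text
t: 15.5
tool_pos: [0.4445, 0.1995, 0.1217]
eef_rot: [[-0.973, 0.233, -0.006], [0.233, 0.973, -0.002], [0.006, -0.003, -1.0]]
ft_force: [-0.2, -0.9, -3.3]
gripper_width: 0.0392
finger_force: 30.0
```

```bash
python3 - <<'E'
from h import *
s=bot.get_state();print(s["t"],s["tool_pos"],s["ft_force"])
im,d,K,T,c=snap("side","pics/s5.png");P=cloud(d,K,T)
hsv=cv2.cvtColor(im,cv2.COLOR_RGB2HSV);m=(cv2.inRange(hsv,(100,110,40),(125,255,255))>0)&(d>0)
r=np.hypot(P[...,0]-.5635,P[...,1]-.3915)<.043
b=P[r&m];print(b.max(0),b.mean(0))
n,d,K,T,c=snap("wrist","pics/w5.png")
cv2.imwrite("pics/w5c.png",np.hstack([n[60:340,170:470,::-1],cv2.resize(im[190:290,290:410,::-1],(336,280))]))
E
```

```text
15.5 [0.44447468 0.19954708 0.12170881] [-0.18221029 -0.88002126 -3.31834814]
[0.58186031 0.41232172 0.1876426 ] [0.56460814 0.39774056 0.1675837 ]
```

View pics/w5c.png

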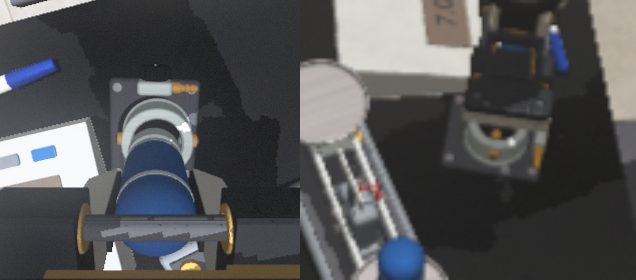

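The wrist crop shows the foot just above the socket ring, centred left to right at (156,132). B is still upright on its pan. I'll lower gently.

To row units: 0.015 m / 0.5 = 0.03, 0.014 m / 0.5 = 0.028.

Request:
carry_out --pt "0 0 0 0 0 0.012 -1" --pt "0 0 0 0 0 0.022 -1" --pt "0 0 0 0 0 0.028 -1" --pt "0 0 0 0 0 0.03 -1" --pt "0 0 0 0 0 0.03 -1" --pt "0 0 0 0 0 0.03 -1"

```text
t: 16.2
tool_pos: [0.4469, 0.2001, 0.1094]
eef_rot: [[-0.973, 0.233, 0.0], [0.233, 0.973, 0.0], [-0.0, 0.0, -1.0]]
ft_force: [-0.4, 0.6, -3.4]
gripper_width: 0.0397
finger_force: 30.0
```

To row units: 0.007 m / 0.5 = 0.014, 0.006 m / 0.5 = 0.012.

Request:
carry_out --pt "0 0 0 0 0 0.004 -1" --pt "0 0 0 0 0 0.008 -1" --pt "0 0 0 0 0 0.012 -1" --pt "0 0 0 0 0 0.014 -1" --pt "0 0 0 0 0 0.014 -1"

```text
t: 16.7
tool_pos: [0.4467, 0.2, 0.102]
eef_rot: [[-0.973, 0.233, -0.0], [0.233, 0.973, -0.0], [0.0, -0.0, -1.0]]
ft_force: [0.9, 0.1, -4.1]
gripper_width: 0.0395
finger_force: 30.0
```

To row units: 0.002 m / 0.5 = 0.004, 0.001 m / 0.5 = 0.002.

Request:
carry_out --pt "0 0 0 0 0 0.002 -1" --pt "0 0 0 0 0 0.004 -1" --pt "0 0 0 0 0 0.004 -1"

```text
t: 17.0
tool_pos: [0.4469, 0.2004, 0.1002]
eef_rot: [[-0.973, 0.233, 0.0], [0.233, 0.973, 0.001], [-0.0, 0.001, -1.0]]
ft_force: [0.2, 1.8, -3.1]
gripper_width: 0.0397
finger_force: 29.9
```

To row units: 0.003 m / 0.5 = 0.006, 0.001 m / 0.5 = 0.002.

Request:
carry_out --pt "0 0 0 0 0 0.002 -1" --pt "0 0 0 0 0 0.004 -1" --pt "0 0 0 0 0 0.006 -1" --pt "0 0 0 0 0 0.006 -1"

```text
t: 17.4
tool_pos: [0.4469, 0.2003, 0.0972]
eef_rot: [[-0.973, 0.233, 0.0], [0.233, 0.973, 0.001], [-0.0, 0.001, -1.0]]
ft_force: [0.7, 3.4, -4.3]
gripper_width: 0.0392
finger_force: 29.9
```

It is entering the bore. There is a side load towards +y, so I'll ease that way as it goes down.

Request:
carry_out --pt "0 0 0 0 0.002 0.002 -1" --pt "0 0 0 0 0.003 0.004 -1" --pt "0 0 0 0 0.003 0.006 -1" --pt "0 0 0 0 0.003 0.008 -1" --pt "0 0 0 0 0.003 0.008 -1"

```text
t: 17.9
tool_pos: [0.447, 0.2014, 0.093]
eef_rot: [[-0.973, 0.233, -0.001], [0.233, 0.973, -0.0], [0.0, -0.0, -1.0]]
ft_force: [0.5, 0.1, -3.2]
gripper_width: 0.0397
finger_force: 30.0
```

To row units: 0.0045 m / 0.5 = 0.009, 0.003 m / 0.5 = 0.006.

Request:
carry_out --pt "0 0 0 0 0 0.003 -1" --pt "0 0 0 0 0 0.006 -1" --pt "0 0 0 0 0 0.009 -1" --pt "0 0 0 0 0 0.009 -1"

```text
t: 18.3
tool_pos: [0.4476, 0.2016, 0.0889]
eef_rot: [[-0.973, 0.233, 0.001], [0.233, 0.973, 0.0], [-0.001, 0.001, -1.0]]
ft_force: [1.3, 0.2, -1.3]
gripper_width: 0.0398
finger_force: 30.0
```

To row units: 0.0035 m / 0.5 = 0.007, 0.003 m / 0.5 = 0.006.

Request:
carry_out --pt "0 0 0 0 0 0.003 -1" --pt "0 0 0 0 0 0.006 -1" --pt "0 0 0 0 0 0.007 -1" --pt "0 0 0 0 0 0.007 -1"

```text
t: 18.7
tool_pos: [0.4472, 0.2015, 0.0849]
eef_rot: [[-0.973, 0.233, 0.0], [0.233, 0.973, 0.0], [-0.0, 0.0, -1.0]]
ft_force: [2.8, 0.2, -3.8]
gripper_width: 0.0393
finger_force: 29.9
```

To row units: 0.006 m / 0.5 = 0.012, 0.0045 m / 0.5 = 0.009.

Request:
carry_out --pt "0 0 0 -0.002 0 0.003 -1" --pt "0 0 0 -0.002 0 0.006 -1" --pt "0 0 0 -0.002 0 0.009 -1" --pt "0 0 0 -0.002 0 0.012 -1" --pt "0 0 0 -0.002 0 0.012 -1"

```text
t: 19.2
tool_pos: [0.4477, 0.2012, 0.0786]
eef_rot: [[-0.973, 0.233, -0.001], [0.233, 0.973, -0.0], [0.001, -0.0, -1.0]]
ft_force: [1.0, 1.2, -5.6]
gripper_width: 0.0397
finger_force: 29.9
```

To row units: 0.004 m / 0.5 = 0.008, 0.003 m / 0.5 = 0.006.

Request:
carry_out --pt "0 0 0 0 0 0.003 -1" --pt "0 0 0 0 0 0.006 -1" --pt "0 0 0 0 0 0.008 -1" --pt "0 0 0 0 0 0.008 -1"

```text
t: 19.6
tool_pos: [0.4479, 0.2013, 0.0749]
eef_rot: [[-0.973, 0.233, -0.001], [0.233, 0.973, -0.0], [0.001, -0.0, -1.0]]
ft_force: [0.9, 0.9, -5.0]
gripper_width: 0.0394
finger_force: 29.9
```

To row units: 0.003 m / 0.5 = 0.006, 0.001 m / 0.5 = 0.002.

Request:
carry_out --pt "0 0 0 0 0 0.002 -1" --pt "0 0 0 0 0 0.004 -1" --pt "0 0 0 0 0 0.006 -1" --pt "0 0 0 0 0 0.006 -1"

```text
t: 20.0
tool_pos: [0.4479, 0.2013, 0.0718]
eef_rot: [[-0.973, 0.233, -0.001], [0.233, 0.973, 0.0], [0.001, -0.0, -1.0]]
ft_force: [0.9, 1.1, -6.3]
gripper_width: 0.0394
finger_force: 29.9
```

```bash
python3 - <<'E'
from h import *
s=bot.get_state();print(s["t"],s["tool_pos"],s["ft_force"])
im,d,K,T,c=snap("wrist","pics/w6.png");P=cloud(d,K,T)
hsv=cv2.cvtColor(im,cv2.COLOR_RGB2HSV);m=(cv2.inRange(hsv,(100,110,40),(125,255,255))>0)&(d>0)
q=P[m&(np.hypot(P[...,0]-.447,P[...,1]-.2)<.03)];print(len(q),np.percentile(q[:,2],[0,50,95,99,100]) if len(q) else "")
E
```

```text
20.0 [0.44789429 0.20132483 0.07178225] [ 0.87046573  1.116326   -6.28310663]
4749 [0.04868737 0.10861641 0.11643215 0.11766116 0.15017895]
```

View pics/w6.png

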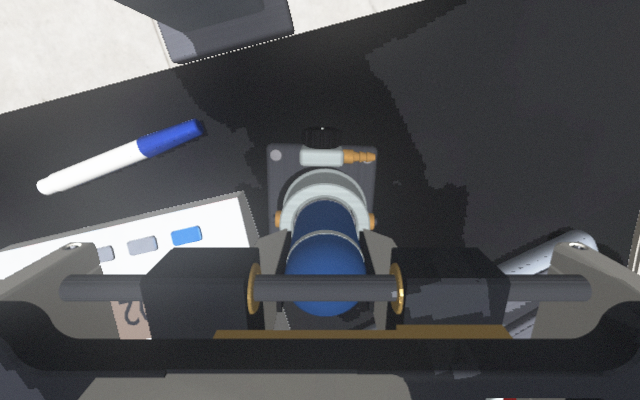

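The cartridge (325,270) is deep in the socket, with its top about 117 mm up. I'll press it the last bit home.

To row units: 0.0015 m / 0.5 = 0.003, 0.001 m / 0.5 = 0.002.

Request:
carry_out --pt "0 0 0 0 0 0.002 -1" --pt "0 0 0 0 0 0.003 -1" --pt "0 0 0 0 0 0.003 -1"

```text
t: 20.35
tool_pos: [0.4479, 0.2013, 0.0705]
eef_rot: [[-0.973, 0.233, -0.0], [0.233, 0.973, 0.0], [0.0, 0.0, -1.0]]
ft_force: [0.3, 2.6, -5.1]
gripper_width: 0.0396
finger_force: 29.9
```

To row units: 0.0015 m / 0.5 = 0.003, 0.001 m / 0.5 = 0.002.

Request:
carry_out --pt "0 0 0 0 0 0.002 -1" --pt "0 0 0 0 0 0.003 -1" --pt "0 0 0 0 0 0.003 -1"

```text
t: 20.65
tool_pos: [0.4483, 0.2013, 0.0702]
eef_rot: [[-0.973, 0.233, 0.001], [0.233, 0.973, 0.0], [-0.001, 0.0, -1.0]]
ft_force: [-2.5, 0.2, 5.8]
gripper_width: 0.0394
finger_force: 30.0
```

To row units: 0.0005 m / 0.5 = 0.001.

Request:
carry_out --pt "0 0 0 0 0 0.001 -1" --pt "0 0 0 0 0 0.001 -1"

```text
t: 20.85
tool_pos: [0.4484, 0.2013, 0.0701]
eef_rot: [[-0.973, 0.233, 0.001], [0.233, 0.973, 0.0], [-0.001, 0.001, -1.0]]
ft_force: [-3.3, -0.5, 10.3]
gripper_width: 0.0395
finger_force: 30.0
```

To row units: -0.15 m / 0.5 = -0.3, -0.001 m / 0.5 = -0.002.

Request:
carry_out --pt "0 0 0 0 0 -0.002 -1" --pt "0 0 0 0 0 -0.003 -0.4" --pt "0 0 0 0 0 -0.003 0.2" --pt "0 0 0 0 0 -0.003 0.4" --pt "0 0 0 0 0 -0.003 0.4" --pt "0 0 0 0 0 -0.08 0.4" --pt "0 0 0 0 0 -0.16 0.4" --pt "0 0 0 0 0 -0.24 0.4" --pt "0 0 0 0 0 -0.3 0.4" --pt "0 0 0 0 0 -0.3 0.4" --pt "0 0 0 0 0 -0.3 0.4"

```text
t: 21.95
tool_pos: [0.4482, 0.2012, 0.219]
eef_rot: [[-0.973, 0.233, 0.001], [0.233, 0.973, 0.0], [-0.001, 0.001, -1.0]]
ft_force: [-0.1, 0.9, 0.4]
gripper_width: 0.0645
finger_force: 0.0
```

```bash
python3 - <<'E'
from h import *
s=bot.get_state();print(s["t"],s["tool_pos"],s["ft_force"],s["gripper_width"])
for n in("wrist","side"):
    im,d,K,T,c=snap(n,f"pics/{n}7.png");P=cloud(d,K,T)
    hsv=cv2.cvtColor(im,cv2.COLOR_RGB2HSV);m=(cv2.inRange(hsv,(100,110,40),(125,255,255))>0)&(d>0)
    for c in((.448,.2013),(.5635,.3915)):
        q=P[m&(np.hypot(P[...,0]-c[0],P[...,1]-c[1])<.04)]
        if len(q):t=q[q[:,2]>q[:,2].max()-.012];print(n,len(q),np.percentile(q[:,2],[50,95,99,100]).round(4),t.mean(0).round(4))
E
```

```text
21.95 [0.44822346 0.20122766 0.21897643] [-0.12419827  0.87292515  0.44194654] 0.06452615073682108
wrist 1444 [0.1129 0.116  0.1167 0.1179] [0.4451 0.2002 0.1129]
wrist 612 [0.1295 0.1458 0.1489 0.1514] [0.5482 0.3781 0.1439]
side 232 [0.1103 0.1186 0.1204 0.1217] [0.4472 0.2031 0.1148]
side 299 [0.1781 0.1838 0.1854 0.187 ] [0.5633 0.3926 0.1806]
```

View pics/side7.png

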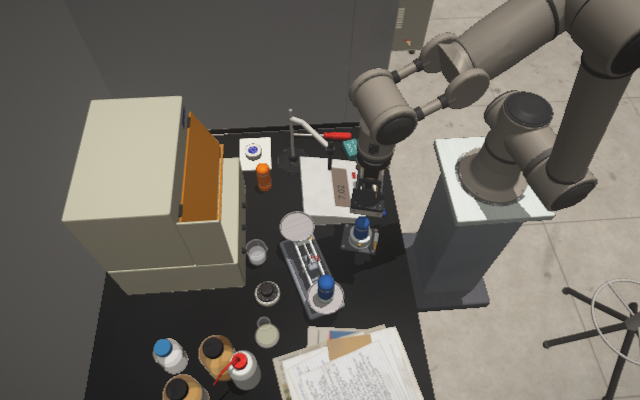

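In the side view the full cartridge sits in the dock at (361,228), its underside about 16 mm up, which is home. The spent one stands on the left pan at (326,288), and nothing else has moved. Handing in.

```bash
python3 -c "
from plant import bot
print(bot.hand_in())"
```

```text
the job is handed in; nothing more can be done
None
```

The job is handed in at about 22 s: the balance showed the cartridge that started farther from the robot to be the full one, it is pressed home in the dock with its underside about 16 mm up (I did not tug-test the catch), and the spent one stands upright on the left pan.

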